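# Index a heel to its next nail hole on a geared table

### The arm

A 6-joint arm with a two-finger parallel gripper is mounted at the origin on a cart in front of the work surface, level with it; the furniture and walls round the work are solid. World frame = base frame: x ahead of the robot, y to its left, z up, the work surface at z = 0. Lengths are in mm, angles in rad, forces in N, time in s.
With the tool pointing down it reaches from about 300 to 775 mm from the base axis. Payload 14.6 kg.
Tool frame: the origin (TCP) lies midway between the tips of the shut fingers; the grasp point (between the pads) lies behind it (manip.grip_depth is the z of the grasp point in the tool frame, in mm); z points along the fingers, y is the line along which they close (so a half turn about z gives the same grasp; the last joint's range is limited). The gripper opens to 94 mm and grips with 3 to 60 N. Pads are 16 mm wide; open, the fingers measure 119 mm over their backs; the gripper's body (75 mm by 177 mm) begins 78 mm behind the grasp point.
Start: joints at [-1.379, 0.3, 1.521, -0, 1.321, -0.067], TCP at [140.75, -531.675, 205.446] pointing down, gripper open.
Joint ranges: [-3.03, 3.03], [-0.79, 2.21], [0.23, 2.52], [-1.04, 4.18], [0, 3.07], [-2.55, 2.55]. Speed limits (rad/s): [2.22, 2.22, 2.57, 3.14, 3.14, 3.14].

### API

Orientations are given as [roll, pitch, yaw] about the fixed x, y, z axes, in that order (R = Rz(yaw) Ry(pitch) Rx(roll)).
In Python, from cell import manip gives the robot as it stands.
- The arm moves only by the shell command python3 nudge.py 'ROWS' [OPENING] [FORCE]. ROWS is a JSON object whose key "segments" holds a list of rows, 1 to 5 of them, each of 6 numbers: dx, dy, dz in units of 20 mm, then a rotation vector rx, ry, rz in units of 0.25 rad; each row is the pose to reach, as a shift and turn from the pose commanded when the command began, along the tool's axes at that moment; what a row does not reach only later rows make up. A row lasts 1/10 s, in which the tool goes at most 50 mm and 0.15 rad, less where a joint would pass 70% of its speed; a pose out of reach is approached as far as the arm can. OPENING is the finger opening in mm, set as the command begins (- or left out keeps the last). The fingers move at their own pace and stop on an object; FORCE is the grip in N (left out, the last holds). Time passes only in rows, so rows that do not move let the fingers close. It prints the time, the measured TCP pose, the force, the opening and the grip force at its end. Input that does not fit is refused with a message, and nothing moves.
- manip.read_state(): the state, without advancing time (a new reading comes with each control period).
- manip.camera(name): name is "scene" or "top" or "wrist"; returns (picture, depth): 384x512x3 uint8, red, green, blue; 384x512 float32, mm along the optical axis (not along the pixel's ray), 0 where there is no reading.
- manip.camera_info(name): a dict with "K" (3x3 intrinsics, pixels), "rvec" (rotation vector, rad) and "tvec" (3), from world to camera coordinates, as OpenCV has them; the wrist camera has in their place "mount" (4x4, takes a point from camera to tool coordinates, whose origin is the TCP and whose axes are the flange's). Camera axes: x right, y down, z forward; pixel columns grow to the right and rows downward; lengths in mm; the calibration is good to about 2 mm. A picture is of the moment at which its call begins: read the wrist's pose just before it. camera_info takes no time and is no camera call.
- manip.sign_off(): hands the job in; it is judged then, once.
The state is a dict: "clock": time; "joints": joint angles; "qd": joint speeds; "effort": joint torques, N m; "eef_pos": TCP position; "eef_rot": TCP orientation; "wrist_force": force on the tool from outside, world axes, zero at the start; "moment": the same for the moment, N m; "finger_gap": finger opening in mm; "finger_force": force on a finger pad.
Only numpy, scipy, OpenCV 4.12 (cv2) and the standard library are available. Lean on these libraries where they do the work, as an engineer would, in place of code of your own. Each camera call takes 0.05 s, during which the arm holds its last target. There are 200 camera calls.

### The job

The heel strapped on the geared index table must go on to its next nail hole under the drill bush. Turn the wing knob anticlockwise to swing the lock tongue out of the table's rim, wind the handwheel exactly three full turns clockwise (seen from above), counted from where its free play is taken up, so that the table goes round a quarter turn clockwise, then turn the wing knob clockwise again until the tongue is fully home in the new notch. Leave the spare heel, the felt block and the polish tin where they lie.

Things in the scene. Friction and masses are not known exactly. Their poses are not given: they have to be found in the camera images.
- index_base: green cast base of the geared index table, fixed, about 300 mm long (y), 210 mm wide (x). Origin on its underside, axes as the world's at yaw 0. In its frame the table turns about the vertical through (0, 75) mm, the handwheel about (0, -82.5), the wing knob about (-98, 47); the drill bush's post and arm (120 mm high) stand at the far left, (76, 151) mm.
- index_table: round steel table, 174 mm across, face 50 mm up, black heel strapped on it (studs to 92 mm). Origin on its axis, level with the work surface, z up. Geared 12 to 1 to the handwheel shaft, the same way round: a turn of the wheel gives 30 degrees. Its ring, under the face, has a notch every 30 degrees; the tongue has 2 mm sideways clearance each way and a 4 mm round lead-in.
- rim_line (a point): end of one of the four long lines engraved on the table's face, 84 mm from the table's axis, 50 mm up, turning with the table. At the start it lies a quarter turn anticlockwise of the pointer; after the job it lies at the pointer.
- lock_pointer (a point): fixed tip of the small steel pointer on the lock housing, 84 mm from the table's axis, 50 mm up: where rim_line must come.
- wheel_hub (a point): top of the handwheel's hub on its vertical axis, 112 mm up. Spoked aluminium wheel, rim 108 mm across (middle), 13 mm thick, at 97 mm height. It has 0.4 rad of free play on its shaft in all (starts anywhere in it; under 0.5 N at the handle); after that the shaft turns with about 3.5 N at the handle. Turns without end once the lock is out; stays where it is left.
- handle_mid (a point): middle of the handwheel's upright black handle: a grip 24 mm thick, 109 to 177 mm above the work surface (this point 149 mm), 54 mm from the wheel's axis. The grip spins freely on its pin, so it can be pushed round from behind or held.
- wing_grip (a point): on the wing knob's vertical axis, 78 mm above the work surface: height to grip. Black wing blade 60 mm long, 11 mm thick, 61 to 91 mm up; housing cap 50 mm up under it.
- wing_tip (a point): point on the blade's long centre line, 28 mm from its axis at the same height: wing_grip to wing_tip is the direction of the blade.
- wing_knob (a joint): angle of the wing knob, rad; 0 = home (stop, tongue fully in the notch), grows anticlockwise seen from above up to a stop at 1.5; starts at 0 to 0.1. The tongue is clear of the ring above about 0.25. Turns with about 0.07 N m and stays where it is left; if no notch stands before the tongue it stops hard at about 0.2.
- heel_blank: spare black heel block, D-shaped, 68 x 68 x 21 mm, lying loose; origin centre of its underside. Leave alone.
- felt_block: wooden polishing block with grey felt, 45 x 85 x 40 mm, loose; origin centre of its underside. Leave alone.
- tin: round polish tin, 73 mm across, 22 mm high, loose; origin centre of its underside. Leave alone.

How it is judged:
By the outcome, as a careful person would: the job done as asked, in the order asked, and still so for the second after the job is handed in, with the robot touching nothing.
It also fails if it takes over 72 s, if anything falls off the work surface, if the arm or the gripper's body presses on something with over 40 N, if the wrist force passes 120 N, or if a joint passes its speed limit or range.

## Working session

There is one attempt and no reset: what is moved stays moved. The work goes in short steps, Python scripts to look and compute and a shell command to move; the robot and the scene stay as the last step left them, time stands still between calls to the robot, and variables do not carry over. Pictures are saved under pics/ and viewed, at most 10 in all, crops included, and the job is handed in when it is done.

```bash
ls; mkdir -p pics; python3 - <<'E'
from cell import manip
import cv2,numpy as np
print(manip.read_state()); print(manip.grip_depth)
for n in("scene","top"):
    p,d=manip.camera(n); cv2.imwrite(f"pics/{n}0.png",p[:,:,::-1]); np.savez(f"pics/{n}0.npz",p=p,d=d)
    i=manip.camera_info(n); print(n,i)
print(manip.camera_info("wrist"))
E
```

```text
cell.py
nudge.py
pics
{'clock': 0.0, 'joints': array([-1.37861759e+00,  3.00477808e-01,  1.52159064e+00,  2.04236655e-05,
        1.32071884e+00, -6.66292803e-02]), 'qd': array([-1.12886095e-03, -1.77754527e-03, -9.13813716e-04,  2.26989426e-03,
        1.04963332e-04, -1.31284507e-05]), 'effort': array([ 1.64841826e-03, -5.31810236e+01, -3.52738953e+01,  7.09558278e-02,
        2.43069429e-02, -8.50097626e-05]), 'eef_pos': array([ 140.69536138, -531.41852901,  204.87861435]), 'eef_rot': array([-3.14040199e+00, -9.92770800e-05,  2.58802897e-01]), 'wrist_force': array([-0.4422978 , -0.07415584,  0.18409079]), 'moment': array([-0.02339251,  0.04608699,  0.00874574]), 'finger_force': 0.0, 'finger_gap': 93.71905158635317}
-18.8
scene {'K': array([[448.7185774 ,   0.        , 269.46887673],
       [  0.        , 448.7185774 , 183.65471809],
       [  0.        ,   0.        ,   1.        ]]), 'rvec': array([ 0.78498321, -2.49783231,  1.21045157]), 'tvec': array([ 500.26980587,  254.42326197, 1106.63495876])}
top {'K': array([[442.37162773,   0.        , 253.35147118],
       [  0.        , 442.37162773, 190.95118896],
       [  0.        ,   0.        ,   1.        ]]), 'rvec': array([ 2.18060875, -2.17197269,  0.08135215]), 'tvec': array([  63.78378674,  564.30839719, 1366.64429182])}
{'K': array([[306.98677089,   0.        , 256.92874353],
       [  0.        , 306.98677089, 191.91061379],
       [  0.        ,   0.        ,   1.        ]]), 'mount': array([[-1.18130228e-03, -9.66396113e-01, -2.57054777e-01,
         7.57616932e+01],
       [ 9.99999297e-01, -1.11403055e-03, -4.07332075e-04,
         4.37315694e-01],
       [ 1.07277261e-04, -2.57055077e-01,  9.66396749e-01,
        -1.77974585e+02],
       [ 0.00000000e+00,  0.00000000e+00,  0.00000000e+00,
         1.00000000e+00]])}
```
View pics/scene0.png

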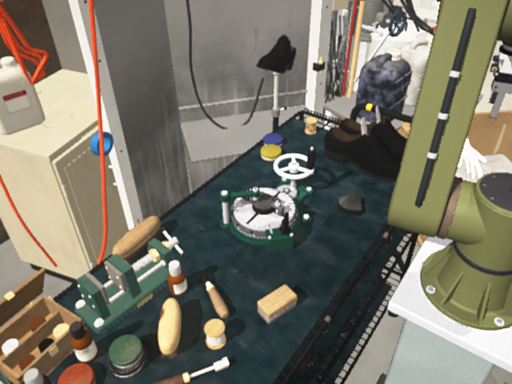

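View pics/top0.png

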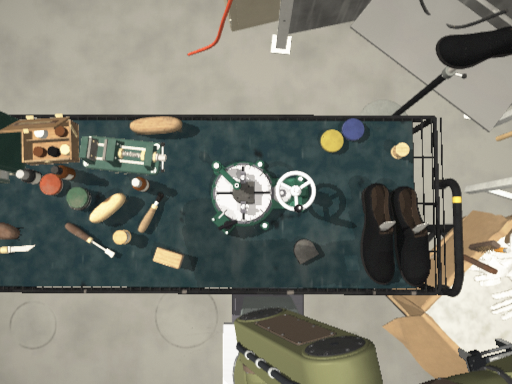

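The scene view shows the index unit near pixel (265,205) and its white handwheel at (293,165). In the top view the table is at about (243,192) and the wheel at about (295,191). The spare heel is at (306,251), and the felt block is probably at (174,258). I'll enlarge the mechanism.

```bash
cat > h.py <<'E'
from cell import manip
import cv2,numpy as np
from scipy.spatial.transform import Rotation as Ro
def cam(n,st=None):
    i=manip.camera_info(n)
    if n!="wrist":
        R=cv2.Rodrigues(i["rvec"])[0]; return i["K"],R.T,-R.T@i["tvec"]   # cam->world rot, centre
    st=st or manip.read_state(); T=Ro.from_euler("xyz",st["eef_rot"]).as_matrix()
    M=i["mount"]; return i["K"],T@M[:3,:3],T@M[:3,3]+st["eef_pos"]
def ray(c,uv):
    K,R,o=c; return o,R@np.linalg.inv(K)@np.array([uv[0],uv[1],1.])
def onz(c,uv,z):
    o,d=ray(c,uv); return o+d*(z-o[2])/d[2]
def proj(c,P):
    K,R,o=c; q=K@(R.T@(np.asarray(P,float)-o)); return q[:2]/q[2]
def tri(*cu):
    A=np.zeros((3,3));b=np.zeros(3)
    for c,uv in cu:
        o,d=ray(c,uv); d=d/np.linalg.norm(d); Pm=np.eye(3)-np.outer(d,d); A+=Pm;b+=Pm@o
    return np.linalg.solve(A,b)
E
python3 - <<'E'
from h import *
t=cam("top"); s=cam("scene")
print("table~",onz(t,(243,192),50),"wheel~",onz(t,(295,191),97),"heel",onz(t,(306,251),20),"felt",onz(t,(174,258),40))
a=cv2.imread("pics/top0.png")[145:245,200:330]; b=cv2.imread("pics/scene0.png")[140:255,210:320]
cv2.imwrite("pics/c1.png",cv2.resize(a,None,fx=6,fy=6,interpolation=cv2.INTER_CUBIC))
cv2.imwrite("pics/c2.png",cv2.resize(b,None,fx=5,fy=5,interpolation=cv2.INTER_CUBIC))
E
```

```text
table~ [558.50357482  97.71366107  50.        ] wheel~ [558.3243344  -58.32929373  97.        ] heel [377.40758429 -98.61393486  20.        ] felt [355.268791   308.62383607  40.        ]
```

View pics/c1.png

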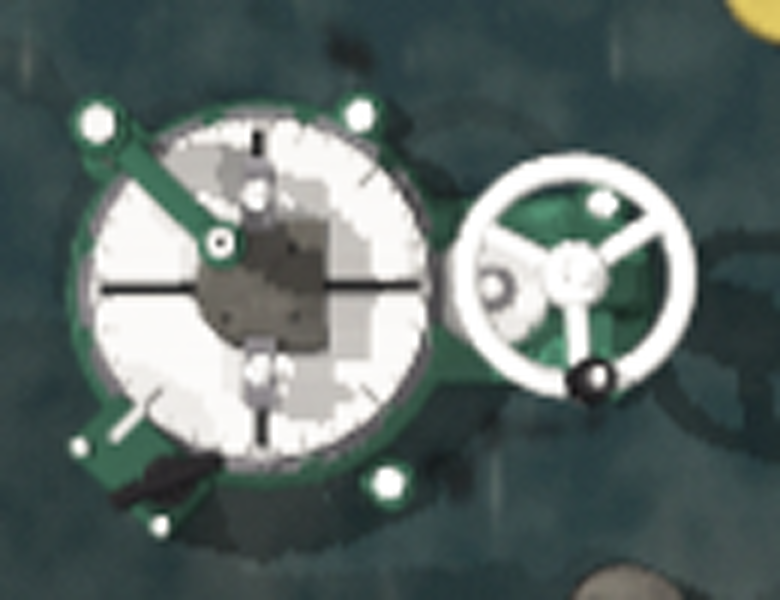

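The crop shows the table centred at crop px (260,287) and the wheel hub at (577,275). The black handle is at (592,382), on the robot side. The wing blade runs from (110,500) to (220,462), and the pointer tip is near (155,393). I'll swing the wrist camera over the unit for a closer view.

Units first: shifts go in units of 20 mm and turns go in units of 0.25 rad. So -95 mm is -4.75, -70 mm is -3.5.

```bash
python3 nudge.py '{"segments": [[0,0,-2,0,0,0],[1,-1,-3.5,0,0,0],[2.5,-2.4,-4.75,0,0,0],[4.1,-3.9,-4.75,0,0,0],[5.7,-5.45,-4.75,0,0,0]]}' 60
python3 nudge.py '{"segments": [[1.6,-1.55,0,0,0,0],[3.2,-3.05,0,0,0,0],[4.8,-4.6,0,0,0,0],[6.4,-6.1,0,0,0,0],[8,-7.65,0,0,0,0]]}'
python3 nudge.py '{"segments": [[1.6,-1.55,0,0,0,0],[3.2,-3.05,0,0,0,0],[4.8,-4.6,0,0,0,0],[6.4,-6.1,0,0,0,0],[8,-7.65,0,0,0,0]]}'
python3 nudge.py '{"segments": [[1.6,-1.55,0,0,0,-0.52],[1.6,-1.55,0,0,0,-1.04],[1.6,-1.55,0,0,0,-1.56],[1.6,-1.55,0,0,0,-2.08],[1.6,-1.55,0,0,0,-2.6]]}'
python3 nudge.py '{"segments": [[0,0,0,0,0,-0.52],[0,0,0,0,0,-1.04],[0,0,0,0,0,-1.56],[0,0,0,0,0,-2.08],[0,0,0,0,0,-2.64]]}'
python3 nudge.py '{"segments": [[0,0,0,0,0,0],[0,0,0,0,0,0]]}'
python3 - <<'E'
from h import *
st=manip.read_state(); p,d=manip.camera("wrist"); print(st["joints"],st["eef_pos"],st["eef_rot"])
np.savez("pics/w1.npz",p=p,d=d,pos=st["eef_pos"],rot=st["eef_rot"]); cv2.imwrite("pics/w1.png",p[:,:,::-1])
E
```

```text
clock: 0.6
eef_pos: [223.6, -395.8, 300.7]
eef_rot: [3.141, -0.0, 0.258]
wrist_force: [1.0, 0.0, 0.6]
finger_gap: 60.9
finger_force: 0.0
clock: 1.1
eef_pos: [339.0, -206.6, 300.4]
eef_rot: [-3.142, -0.0, 0.259]
wrist_force: [0.5, -1.0, -0.0]
finger_gap: 59.9
finger_force: 0.0
clock: 1.6
eef_pos: [454.6, -17.6, 300.3]
eef_rot: [-3.142, 0.0, 0.259]
wrist_force: [0.2, -0.8, -0.0]
finger_gap: 59.7
finger_force: 0.0
clock: 2.1
eef_pos: [477.0, 18.9, 300.1]
eef_rot: [-3.141, 0.0, 0.914]
wrist_force: [-0.2, 0.3, -0.1]
finger_gap: 59.9
finger_force: 0.0
clock: 2.6
eef_pos: [477.0, 18.7, 300.2]
eef_rot: [-3.141, -0.0, 1.574]
wrist_force: [-1.1, 0.5, 0.6]
finger_gap: 60.0
finger_force: 0.0
clock: 2.8
eef_pos: [477.0, 18.7, 300.3]
eef_rot: [-3.141, -0.0, 1.565]
wrist_force: [-0.4, 0.3, 0.3]
finger_gap: 60.4
finger_force: 0.0
[-3.75090379e-02  7.72355961e-02  1.56610721e+00 -1.08498047e-05
  1.49865497e+00 -3.12979427e-02] [477.01711124  18.72198237 300.27190293] [-3.14118739e+00 -1.86154713e-06  1.56458602e+00]
```

View pics/w1.png

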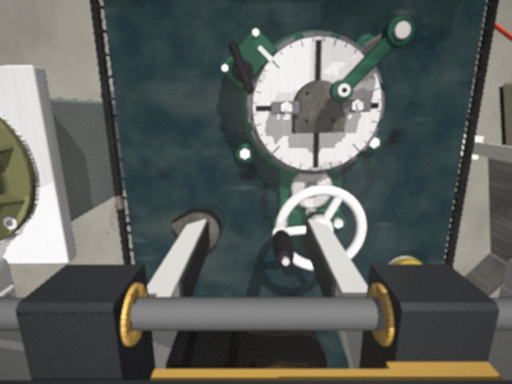

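The wrist view shows the wing blade at about (241,67) and the handle from (280,235) to (285,260). The hub is near (320,222) and the pointer tip near (272,63). Next I'll mask the black parts and triangulate them with the top view.

```bash
cat > m.py <<'E'
from h import *
def mask(p,x0,y0,x1,y1,v=62):
    m=np.zeros(p.shape[:2],np.uint8); q=p[y0:y1,x0:x1].max(2)<v
    m[y0:y1,x0:x1]=q; n,l,s,c=cv2.connectedComponentsWithStats(m)
    k=1+np.argmax(s[1:,4]); return l==k
def blade(p,*b,v=62):
    m=mask(p,*b,v=v); pts=np.argwhere(m)[:,::-1].astype(float); c=pts.mean(0)
    r=cv2.minAreaRect(pts.astype(np.float32)); 
    u,s,vt=np.linalg.svd(pts-c); t=(pts-c)@vt[0]
    return c,vt[0],np.percentile(t,[1,99]),len(pts),r
E
python3 - <<'E'
from m import *
t=cam("top"); T=np.load("pics/top0.npz"); W=np.load("pics/w1.npz")
w=cam("wrist",dict(eef_pos=W["pos"],eef_rot=W["rot"]))
for n,p,d,c,bs in(("top",T["p"],T["d"],t,[(215,218,240,232),(292,203,304,215)]),("wrist",W["p"],W["d"],w,[(226,38,258,94),(270,225,298,268)])):
  for b in bs:
    for v in(40,62):
      c0,ax,ex,N,r=blade(p,*b,v=v); e=[c0+ax*k for k in ex]
      print(n,v,c0.round(1),N,[x.round(1) for x in e],r[1],"world@78:",[onz(c,x,78).round(1)[:2] for x in (c0,*e)])
q=tri((t,(227.5,225)),(w,(241,67)));print(q)
# hub: white disc; table centre etc
for uv in [(577/6+200,275/6+145)]: print("hub",onz(t,uv,112))
print("table",onz(t,(260/6+200,287/6+145),50),onz(w,(316,101),50))
print("ptr",onz(t,(155/6+200,393/6+145),50),onz(w,(272,63),50))
cv2.imwrite("pics/c3.png",cv2.resize(W["p"][20:270,210:410,::-1],None,fx=2.4,fy=2.4,interpolation=cv2.INTER_CUBIC)[:600])
E
```

```text
top 40 [227.7 226.3] 23 [array([232.2, 224.9]), array([221.3, 228.3])] (3.043069839477539, 11.70411491394043) world@78: [array([452.9, 142.3]), array([457.2, 128.6]), array([446.9, 161.2])]
top 62 [229.  225.9] 147 [array([236.9, 225.7]), array([218. , 226.3])] (20.0, 11.0) world@78: [array([454. , 138.3]), array([454.9, 114.5]), array([452.8, 171.4])]
top 40 [296.8 210. ] 10 [array([294.3, 208. ]), array([299.2, 211.9])] (6.4031243324279785, 2.342606544494629) world@78: [array([502.6, -65.2]), array([508.6, -57.6]), array([496.9, -72.4])]
top 62 [298.5 210.4] 48 [array([295.7, 206. ]), array([300.9, 214.2])] (9.0, 8.0) world@78: [array([501.5, -70.2]), array([514.7, -62. ]), array([490. , -77.4])]
wrist 40 [238.3  75.5] 6 [array([237. ,  75.3]), array([240. ,  75.8])] (3.0, 1.0) world@78: [array([456. , 134.6]), array([454.4, 134.9]), array([458.1, 134.3])]
wrist 62 [238.7  71.6] 837 [array([235.1,  41.9]), array([241.3,  92.2])] (27.0, 52.0) world@78: [array([456.6, 139.1]), array([453. , 172.4]), array([459.3, 115.1])]
wrist 40 [275.  242.2] 32 [array([275.2, 236. ]), array([274.9, 248.7])] (13.0, 4.0) world@78: [array([502.7, -86.7]), array([502.8, -77.2]), array([502.6, -96.6])]
wrist 62 [281.8 248.5] 650 [array([284.2, 232.9]), array([278.8, 267.4])] (36.0, 27.0) world@78: [array([512.4, -96.4]), array([515.5, -72.7]), array([ 508.5, -126. ])]
[458.00088649 144.2033932   71.21399502]
hub [557.59606711 -60.44966026 112.        ]
table [555.93190855  96.67064996  50.        ] [557.60214717 104.70835035  50.        ]
ptr [501.30385204 150.10222937  50.        ] [498.49872116 152.48170449  50.        ]
```

View pics/c3.png

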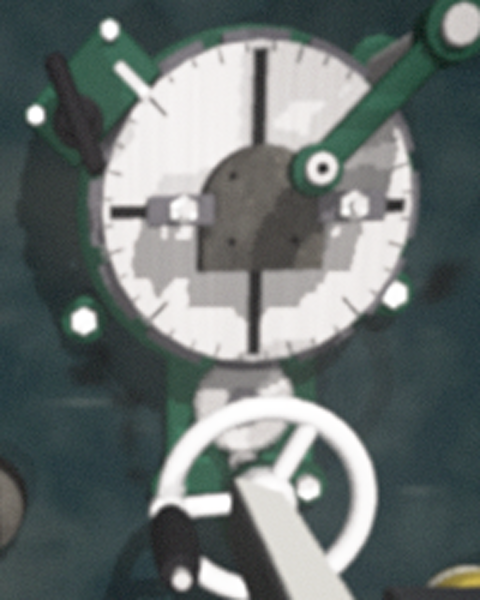

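```bash
python3 - <<'E'
from m import *
t=cam("top"); T=np.load("pics/top0.npz"); W=np.load("pics/w1.npz")
w=cam("wrist",dict(eef_pos=W["pos"],eef_rot=W["rot"]))
c=lambda x,y:(210+x/2.4,20+y/2.4); g=lambda x,y:(200+x/6,145+y/6)
for n,cm,a,b in(("w",w,c(54,60),c(97,168)),("t",t,g(110,498),g(220,462))):
    A,B=onz(cm,a,82),onz(cm,b,82); v=B-A; print(n,A.round(1),B.round(1),"mid",((A+B)/2).round(1),"len",np.hypot(*v[:2]).round(1),"ang deg",np.degrees(np.arctan2(v[1],v[0])).round(1))
print("knob",tri((t,g(165,480)),(w,c(75.5,114))).round(1))
print("tip of handle",tri((t,g(598,375)),(w,c(181,580))).round(1))
print("handle t",onz(t,g(592,382),170).round(1),"w top",onz(w,c(180,570),177).round(1),"w base",onz(w,c(174,510),111).round(1))
# rim: white, top view
p=T["p"].astype(int); m=((p.min(2)>150)).astype(np.uint8); m[:, :276]=0; m[:,318:]=0; m[:168]=0; m[215:]=0
n,l,s,ce=cv2.connectedComponentsWithStats(m); k=1+np.argmax(s[1:,4]); pts=np.argwhere(l==k)[:,::-1].astype(np.float32)
(cc,r)=cv2.minEnclosingCircle(pts); print("rim",cc,r,onz(t,cc,97).round(1), "scale",r*1270/442)
# wrist rim ellipse
p=W["p"].astype(int); m=(p.min(2)>170).astype(np.uint8); m[:182]=0; m[:, :270]=0; m[:,372:]=0; m[272:]=0
h=[]
for a in np.radians([-170,-150,-130,-110,-90,-70,-50,-30,-10,10,25,150,170]):
    for r in range(60,20,-1):
        x,y=320+r*np.cos(a),227+r*np.sin(a)
        if m[int(round(y)),int(round(x))]: h.append(onz(w,(x,y),97)[:2]); break
h=np.array(h); S=np.linalg.lstsq(np.c_[2*h,np.ones(len(h))],(h**2).sum(1),rcond=None)[0]; R=np.sqrt(S[2]+S[:2]@S[:2]); print("wrist rim c",S[:2].round(1),R, (np.hypot(*(h-S[:2]).T)-R).round(1))
E
```

```text
w [450.1 168.2  82. ] [470.7 117.4  82. ] mid [460.4 142.8  82. ] len 54.9 ang deg -68.0
t [447.7 169.8  82. ] [465.8 115.1  82. ] mid [456.8 142.5  82. ] len 57.6 ang deg -71.7
knob [458.1 144.9  61.3]
tip of handle [506.8 -63.8 179.7]
handle t [502.8 -62.  170. ] w top [507.7 -60.1 177. ] w base [510.2 -58.5 111. ]
rim (294.9090881347656, 190.72727966308594) 20.63966178894043 [559.1 -58.1  97. ] scale 59.30400559265689
wrist rim c [563.8 -53.3] 57.01660966936253 [ 3.7  1.9 -0.1  5.4  0.9 -3.8 -2.9 -3.2 -0.3  3.1  3.4 -9.9]
```

Converted, 124 mm is 6.2, 40 mm is 2, -0.355 rad is -1.42.

```bash

python3 nudge.py '{"segments": [[2,-0.3,0,0,0,-0.48],[4,-0.6,0,0,0,-0.96],[6.2,-0.9,0,0,0,-1.42],[6.2,-0.9,2,0,0,-1.42],[6.2,-0.9,4,0,0,-1.42]]}' 40
python3 nudge.py '{"segments": [[0,0,2,0,0,0],[0,0,4,0,0,0],[0,0,5.5,0,0,0],[0,0,6.5,0,0,0],[0,0,6.5,0,0,0]]}'
python3 nudge.py '{"segments": [[0,0,0.75,0,0,0],[0,0,1.4,0,0,0],[0,0,1.4,0,0,0]]}'
python3 - <<'E'
from h import *
t=cam("wrist"); p,d=manip.camera("wrist"); cv2.imwrite("pics/w2.png",p[:,:,::-1])
p,d=manip.camera("scene"); cv2.imwrite("pics/s2.png",cv2.resize(p[140:260,200:330,::-1],None,fx=5,fy=5))
E
```

```text
clock: 3.35
eef_pos: [459.3, 144.0, 219.9]
eef_rot: [3.139, 0.0, 1.923]
wrist_force: [1.4, -0.5, -0.3]
finger_gap: 40.2
finger_force: 0.0
clock: 3.85
eef_pos: [458.0, 142.5, 88.2]
eef_rot: [-3.137, -0.001, 1.921]
wrist_force: [-0.1, -0.8, 0.6]
finger_gap: 40.1
finger_force: 0.0
clock: 4.15
eef_pos: [458.9, 142.6, 61.8]
eef_rot: [-3.14, -0.0, 1.923]
wrist_force: [0.1, -0.1, 0.2]
finger_gap: 40.2
finger_force: 0.0
```

View pics/w2.png

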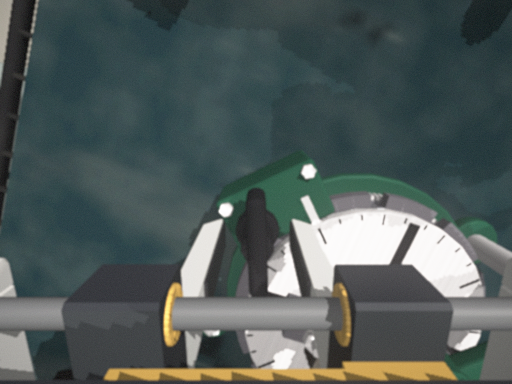

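The blade stands upright at column 257, midway between the fingers and parallel to them. I'll grip it and turn it anticlockwise by 0.9 rad.

```bash

python3 nudge.py '{"segments": [[0,0,0,0,0,0],[0,0,0,0,0,0],[0,0,0,0,0,0],[0,0,0,0,0,0],[0,0,0,0,0,0]]}' 5 15
python3 nudge.py '{"segments": [[0,0,0,0,0,-0.24],[0,0,0,0,0,-0.48],[0,0,0,0,0,-0.72],[0,0,0,0,0,-0.96],[0,0,0,0,0,-1.2]]}'
python3 nudge.py '{"segments": [[0,0,0,0,0,-0.48],[0,0,0,0,0,-0.96],[0,0,0,0,0,-1.44],[0,0,0,0,0,-1.92],[0,0,0,0,0,-2.4]]}'
python3 nudge.py '{"segments": [[0,0,0,0,0,0],[0,0,0,0,0,0]]}'
python3 -c "
from h import *
s=manip.read_state();print(s['moment'],s['joints'])"
```

```text
clock: 4.75
eef_pos: [459.0, 142.6, 62.8]
eef_rot: [-3.141, 0.0, 1.924]
wrist_force: [-2.9, -2.1, 6.3]
finger_gap: 18.6
finger_force: 15.0
clock: 5.25
eef_pos: [459.2, 142.7, 62.8]
eef_rot: [-3.141, -0.0, 2.226]
wrist_force: [-3.5, -1.9, 4.9]
finger_gap: 18.5
finger_force: 15.0
clock: 5.75
eef_pos: [459.4, 142.9, 62.8]
eef_rot: [3.141, 0.0, 2.829]
wrist_force: [-2.1, 1.4, 3.2]
finger_gap: 18.6
finger_force: 15.0
clock: 5.95
eef_pos: [459.4, 143.0, 62.8]
eef_rot: [3.141, 0.0, 2.82]
wrist_force: [-3.1, 1.0, 6.2]
finger_gap: 18.9
finger_force: 15.0
[0.34100362 0.40441803 0.04899572] [ 2.25450949e-01  3.26371296e-01  1.85352188e+00  3.04458226e-04
  9.61341183e-01 -1.02416153e+00]
```

```bash

python3 nudge.py '{"segments": [[0,0,0,0,0,0],[0,0,0,0,0,0],[0,0,-1,0,0,0],[0,0,-3,0,0,0],[0,0,-5.25,0,0,0]]}' 42
python3 nudge.py '{"segments": [[0,0,-2.25,0,0,0.48],[0,0,-4.5,0,0,1],[0,0,-6.6,0,0,1.52],[0,0,-6.6,0,0,2.08],[0,0,-6.6,0,0,2.6]]}' 50
python3 nudge.py '{"segments": [[0,0,0,0,0,0.48],[0,0,0,0,0,0.96],[0,0,0,0,0,1.44],[0,0,0,0,0,1.92],[0,0,0,0,0,2.416]]}'
python3 nudge.py '{"segments": [[-2,0.3,0,0,0,0],[-4,0.6,0,0,0,0],[-6.2,0.9,0,0,0,0],[-6.2,0.9,0,0,0,0]]}'
python3 - <<'E'
from h import *
st=manip.read_state(); p,d=manip.camera("wrist"); print(st["eef_pos"],st["eef_rot"])
np.savez("pics/w3.npz",p=p,d=d,pos=st["eef_pos"],rot=st["eef_rot"]); cv2.imwrite("pics/w3.png",cv2.resize(p[20:270,210:410,::-1],None,fx=2.4,fy=2.4,interpolation=cv2.INTER_CUBIC))
E
```

```text
clock: 6.45
eef_pos: [458.7, 142.5, 167.9]
eef_rot: [-3.14, -0.002, 2.822]
wrist_force: [0.7, 0.1, -0.2]
finger_gap: 41.9
finger_force: 0.0
clock: 6.95
eef_pos: [459.6, 142.7, 300.5]
eef_rot: [3.14, 0.001, 2.166]
wrist_force: [-0.1, 0.4, -0.4]
finger_gap: 49.7
finger_force: 0.0
clock: 7.45
eef_pos: [459.3, 142.7, 299.3]
eef_rot: [-3.141, 0.0, 1.563]
wrist_force: [-0.8, -0.9, -0.6]
finger_gap: 50.0
finger_force: 0.0
clock: 7.85
eef_pos: [477.5, 14.9, 299.1]
eef_rot: [-3.141, 0.001, 1.564]
wrist_force: [-0.5, -0.1, 0.9]
finger_gap: 50.3
finger_force: 0.0
[477.47478174  14.89423624 299.12718011] [-3.14113899e+00  8.45457898e-04  1.56392569e+00]
```

View pics/w3.png

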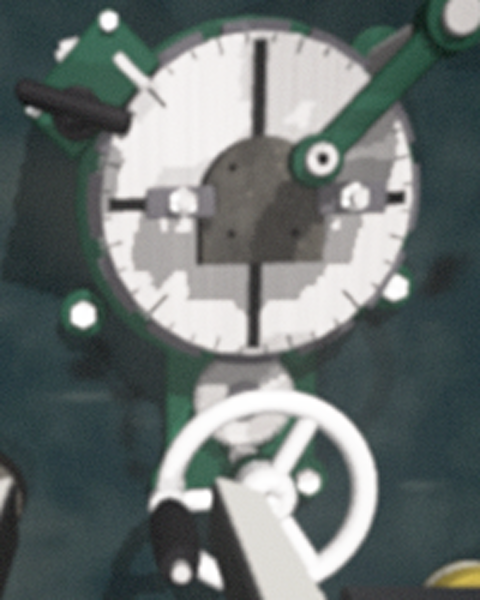

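The knob has turned about 52°, and the blade now runs from (18,90) to (128,122). The handle is unchanged, with its tip at (181,571). Next I'll go to the handle.

```bash

python3 nudge.py '{"segments": [[-1.9,0.7,0,0,0,-0.028],[-3.8,1.45,0,0,0,-0.028],[-3.8,1.45,2,0,0,-0.028],[-3.8,1.45,4,0,0,-0.028],[-3.8,1.45,4.75,0,0,-0.028]]}' 50
python3 nudge.py '{"segments": [[0,0,1.25,0,0,0],[0,0,2.5,0,0,0],[0,0,3.7,0,0,0],[0,0,3.7,0,0,0],[0,0,3.7,0,0,0]]}'
python3 nudge.py '{"segments": [[0,0,0,0,0,0],[0,0,0,0,0,0],[0,0,0,0,0,0],[0,0,0,0,0,0],[0,0,0,0,0,0]]}' 15 10
python3 -c "
from h import *
s=manip.read_state();print(s['eef_pos'],s['eef_rot'],s['wrist_force'],s['moment'],s['finger_gap'])
p,d=manip.camera('wrist');cv2.imwrite('pics/w4.png',p[:,:,::-1])"
```

```text
clock: 8.4
eef_pos: [504.8, -56.3, 200.7]
eef_rot: [-3.137, -0.001, 1.576]
wrist_force: [-0.7, -0.4, -0.7]
finger_gap: 50.2
finger_force: 0.0
clock: 8.9
eef_pos: [506.4, -56.7, 131.1]
eef_rot: [3.142, -0.0, 1.577]
wrist_force: [-0.3, -0.8, -0.5]
finger_gap: 49.8
finger_force: 0.0
clock: 9.4
eef_pos: [506.5, -57.3, 130.9]
eef_rot: [3.14, 0.0, 1.577]
wrist_force: [2.1, -1.0, 3.3]
finger_gap: 23.2
finger_force: 10.0
[506.53349977 -57.3136885  130.90904599] [3.14034131e+00 1.46725820e-04 1.57674105e+00] [ 2.14423714 -1.00699995  3.29219647] [-0.03974745 -0.38232483  0.00579029] 23.241714256046563
```

The grip closed on 23 mm. I'll start winding slowly and watch the forces for the free play and for the accuracy of the circle.

```bash

python3 nudge.py '{"segments": [[0.2,0,0,0,0,0],[0.35,0.025,0,0,0,0],[0.35,0.025,0,0,0,0]]}'
python3 nudge.py '{"segments": [[0.2,0.025,0,0,0,0],[0.35,0.065,0,0,0,0],[0.35,0.065,0,0,0,0]]}'
python3 nudge.py '{"segments": [[0.175,0.05,0,0,0,0],[0.335,0.115,0,0,0,0],[0.335,0.115,0,0,0,0]]}'
python3 nudge.py '{"segments": [[0.16,0.075,0,0,0,0],[0.315,0.155,0,0,0,0],[0.315,0.155,0,0,0,0]]}'
```

```text
clock: 9.75
eef_pos: [506.7, -49.8, 130.9]
eef_rot: [3.141, 0.0, 1.577]
wrist_force: [-0.4, -0.2, 6.7]
finger_gap: 23.4
finger_force: 10.0
clock: 10.05
eef_pos: [507.8, -42.8, 130.8]
eef_rot: [-3.141, 0.0, 1.577]
wrist_force: [-1.8, 0.4, 8.2]
finger_gap: 23.4
finger_force: 10.0
clock: 10.35
eef_pos: [509.8, -36.1, 130.9]
eef_rot: [-3.141, 0.0, 1.577]
wrist_force: [-3.7, 1.5, 9.4]
finger_gap: 23.7
finger_force: 10.0
clock: 10.65
eef_pos: [512.7, -29.6, 130.9]
eef_rot: [-3.14, -0.0, 1.577]
wrist_force: [-5.5, 1.8, 10.2]
finger_gap: 23.7
finger_force: 10.0
```

```bash

python3 -c "
from h import *
p,d=manip.camera('wrist');cv2.imwrite('pics/w5.png',p[:,:,::-1]); q=manip.camera('top')[0]; cv2.imwrite('pics/t5.png',q[:,:,::-1])
a=cv2.imread('pics/w4.png')
t=cv2.resize(q[145:245,200:330,::-1],(390,300),interpolation=cv2.INTER_CUBIC)
s=manip.camera('scene')[0][140:240,220:350,::-1]; s=cv2.resize(s,(390,300),interpolation=cv2.INTER_CUBIC)
cv2.imwrite('pics/c5.png',np.vstack([np.hstack([cv2.resize(x,(390,300)) for x in(a,p[:,:,::-1])]),np.hstack([t,s])]))"
```

```text
(no output)
```

View pics/c5.png

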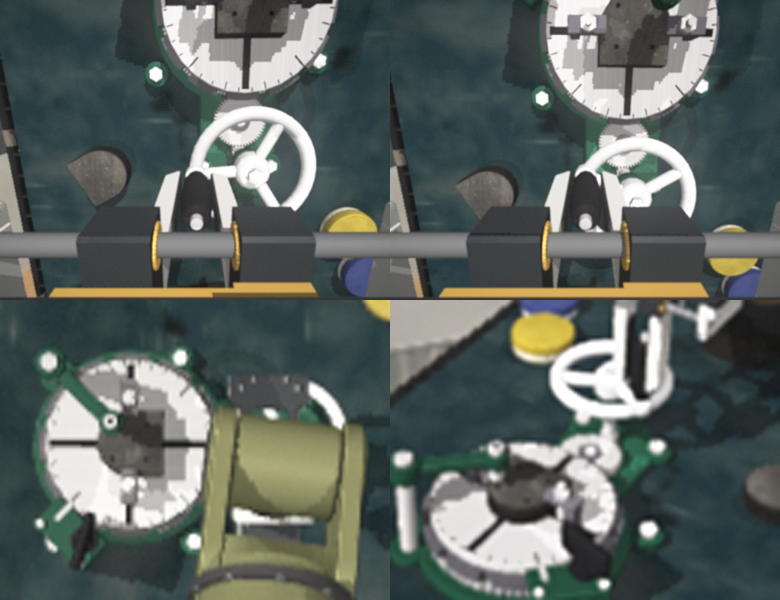

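The handle sits unmoved between the fingers and the spokes have turned. The wrist force points radially outward, so the true circle centre lies about 4 mm further to +y. I'll correct for that and continue.

```bash

python3 nudge.py '{"segments": [[0.2,0,0,0,0,0],[0.475,0.2,0,0,0,0],[0.75,0.425,0,0,0,0],[0.75,0.425,0,0,0,0]]}'
python3 nudge.py '{"segments": [[0.225,0.265,0,0,0,0],[0.43,0.56,0,0,0,0],[0.43,0.56,0,0,0,0]]}'
python3 nudge.py '{"segments": [[0.15,0.32,0,0,0,0],[0.27,0.65,0,0,0,0],[0.27,0.65,0,0,0,0]]}'
python3 nudge.py '{"segments": [[0.065,0.345,0,0,0,0],[0.09,0.7,0,0,0,0],[0.09,0.7,0,0,0,0]]}'
```

```text
clock: 11.2
eef_pos: [522.4, -14.8, 130.7]
eef_rot: [3.14, 0.0, 1.577]
wrist_force: [3.1, -3.1, 5.4]
finger_gap: 23.3
finger_force: 10.0
clock: 11.5
eef_pos: [533.4, -6.4, 130.7]
eef_rot: [3.141, 0.0, 1.577]
wrist_force: [1.8, -3.8, 6.5]
finger_gap: 23.4
finger_force: 10.0
clock: 11.8
eef_pos: [546.3, -1.0, 130.7]
eef_rot: [3.141, 0.0, 1.577]
wrist_force: [0.8, -4.7, 6.5]
finger_gap: 23.4
finger_force: 10.0
clock: 12.1
eef_pos: [560.1, 0.8, 130.7]
eef_rot: [3.141, 0.0, 1.577]
wrist_force: [0.1, -3.4, 7.8]
finger_gap: 23.4
finger_force: 10.0
```

```bash
cat > tb.py <<'E'
from h import *
def ang(p,c,C=(557.5,100),rs=(68,71,74),w=3):
    "dark runs round the ring r, z=50: (mid deg,width,)"
    a=np.arange(0,360,.5); v=np.zeros(len(a)); ok=np.ones(len(a),bool)
    for r in rs:
        for i,x in enumerate(np.radians(a)):
            u=proj(c,(C[0]+r*np.cos(x),C[1]+r*np.sin(x),50)); 
            if 1<u[0]<510 and 1<u[1]<382: v[i]=max(v[i],cv2.getRectSubPix(p,(1,1),tuple(map(float,u))).max())
            else: ok[i]=False
    v[~ok]=255; m=v<110; n,l=cv2.connectedComponents(m.astype(np.uint8)[None]); l=l[0]
    return [(a[l==k].mean().round(1),int((l==k).sum())/2) for k in range(1,n)]
def load(f):
    W=np.load(f); return W["p"],cam("wrist",dict(eef_pos=W["pos"],eef_rot=W["rot"]))
def disc(p,c):
    m=(p.min(2)>150).astype(np.uint8); m=cv2.morphologyEx(m,cv2.MORPH_CLOSE,np.ones((9,9)))
    n,l,s,ce=cv2.connectedComponentsWithStats(m); k=1+np.argmax(s[1:,4]*(s[1:,2]<200)); pts=np.argwhere(l==k)[:,::-1].astype(np.float32)
    e=cv2.fitEllipse(cv2.convexHull(pts)); return e,onz(c,e[0],50)
def snap(f):
    st=manip.read_state(); p,d=manip.camera("wrist"); np.savez(f,p=p,d=d,pos=st["eef_pos"],rot=st["eef_rot"]); return load(f)
E
python3 - <<'E'
from tb import *
for f in("pics/w1.npz","pics/w3.npz"):
    p,c=load(f); print(disc(p,c)); print(ang(p,c))
p,c=snap("pics/w6.npz"); print(disc(p,c)); print(ang(p,c))
p=np.load("pics/top0.npz")["p"]; c=cam("top"); print(disc(p,c),ang(p,c))
p=manip.camera("top")[0]; print("top now",ang(p,c)); cv2.imwrite("pics/t6.png",p[:,:,::-1])
E
```

```text
(((325.3497009277344, 159.34939575195312), (145.4376678466797, 273.4009094238281), 169.13865661621094), array([574.00817899,  26.02769936,  50.        ]))
[(np.float64(36.5), 14.5), (np.float64(90.0), 4.5), (np.float64(183.2), 4.0), (np.float64(271.8), 4.0)]
(((318.34234619140625, 151.58607482910156), (140.4171142578125, 276.70770263671875), 175.23155212402344), array([563.9261665 ,  33.05000392,  50.        ]))
[(np.float64(37.0), 14.5), (np.float64(90.0), 4.5), (np.float64(183.2), 4.0), (np.float64(271.8), 4.0)]
(((303.0325622558594, 43.34465026855469), (72.62630462646484, 125.97710418701172), 175.53797912597656), array([596.32722308, 125.39901712,  50.        ]))
[(np.float64(43.5), 7.5), (np.float64(176.2), 5.0), (np.float64(266.0), 4.5), (np.float64(350.2), 1.0), (np.float64(353.0), 0.5)]
(((510.2454528808594, 294.4974060058594), (112.54175567626953, 164.02232360839844), 64.85009765625), array([ 251.82654439, -709.19218801,   50.        ])) [(np.float64(0.8), 2.0), (np.float64(91.2), 3.0), (np.float64(182.2), 3.0), (np.float64(270.8), 3.0), (np.float64(359.0), 1.5)]
top now [(np.float64(42.8), 9.0), (np.float64(84.5), 3.5), (np.float64(176.0), 3.5), (np.float64(274.2), 16.0), (np.float64(352.8), 4.0)]
```

The table has turned about 6.6°, so the free play took roughly 15° of the wheel. Now I'll wind by quadrants.

```bash

python3 nudge.py '{"segments": [[-0.13,0.835,0,0,0,0],[-0.515,1.585,0,0,0,0],[-1.115,2.185,0,0,0,0],[-1.865,2.57,0,0,0,0],[-2.7,2.7,0,0,0,0]]}'
python3 nudge.py '{"segments": [[0,0,0,0,0,0]]}' | sed -n '2p;4p'
python3 nudge.py '{"segments": [[-0.835,-0.13,0,0,0,0],[-1.585,-0.515,0,0,0,0],[-2.185,-1.115,0,0,0,0],[-2.57,-1.865,0,0,0,0],[-2.7,-2.7,0,0,0,0]]}'
python3 nudge.py '{"segments": [[0,0,0,0,0,0]]}' | sed -n '2p;4p'
```

```text
clock: 12.7
eef_pos: [614.9, -52.2, 130.9]
eef_rot: [3.14, -0.001, 1.578]
wrist_force: [-0.3, 4.6, 5.7]
finger_gap: 23.6
finger_force: 10.0
eef_pos: [614.7, -54.0, 130.9]
wrist_force: [3.3, 0.3, 6.4]
clock: 13.3
eef_pos: [560.6, -107.9, 130.9]
eef_rot: [3.139, 0.0, 1.576]
wrist_force: [5.0, -0.5, 4.9]
finger_gap: 23.2
finger_force: 10.0
eef_pos: [559.4, -107.5, 131.0]
wrist_force: [0.2, -3.1, 4.6]
```

Forces stay within a few newtons. I'll continue C, D, then A–D.

```bash

python3 nudge.py '{"segments": [[0.13,-0.835,0,0,0,0],[0.515,-1.585,0,0,0,0],[1.115,-2.185,0,0,0,0],[1.865,-2.57,0,0,0,0],[2.7,-2.7,0,0,0,0]]}'
python3 nudge.py '{"segments": [[0.835,0.13,0,0,0,0],[1.585,0.515,0,0,0,0],[2.185,1.115,0,0,0,0],[2.57,1.865,0,0,0,0],[2.7,2.7,0,0,0,0]]}'
python3 nudge.py '{"segments": [[0,0,0,0,0,0]]}' | sed -n '2p;4p'
python3 -c "
from tb import *
p,c=snap('pics/w7.npz');print(ang(p,c))
p=manip.camera('top')[0]; print('top',ang(p,cam('top')))"
```

```text
clock: 13.9
eef_pos: [506.0, -53.0, 130.8]
eef_rot: [3.14, 0.0, 1.576]
wrist_force: [7.7, -4.7, -0.2]
finger_gap: 23.1
finger_force: 10.0
clock: 14.4
eef_pos: [559.9, 1.4, 130.6]
eef_rot: [-3.141, 0.001, 1.578]
wrist_force: [-3.3, -7.9, 6.6]
finger_gap: 23.4
finger_force: 10.0
eef_pos: [561.0, 1.1, 130.6]
wrist_force: [-0.4, -3.2, 10.2]
[(np.float64(43.8), 8.0), (np.float64(236.5), 4.5)]
top [(np.float64(46.8), 17.0), (np.float64(145.5), 3.5), (np.float64(275.2), 15.0)]
```

Units first: shifts go in units of 20 mm and turns go in units of 0.25 rad. So -54 mm is -2.7, 54 mm is 2.7.

```bash

python3 nudge.py '{"segments": [[-0.13,0.835,0,0,0,0],[-0.515,1.585,0,0,0,0],[-1.115,2.185,0,0,0,0],[-1.865,2.57,0,0,0,0],[-2.7,2.7,0,0,0,0]]}'
python3 nudge.py '{"segments": [[-0.835,-0.13,0,0,0,0],[-1.585,-0.515,0,0,0,0],[-2.185,-1.115,0,0,0,0],[-2.57,-1.865,0,0,0,0],[-2.7,-2.7,0,0,0,0]]}'
python3 nudge.py '{"segments": [[0.13,-0.835,0,0,0,0],[0.515,-1.585,0,0,0,0],[1.115,-2.185,0,0,0,0],[1.865,-2.57,0,0,0,0],[2.7,-2.7,0,0,0,0]]}'
python3 nudge.py '{"segments": [[0.835,0.13,0,0,0,0],[1.585,0.515,0,0,0,0],[2.185,1.115,0,0,0,0],[2.57,1.865,0,0,0,0],[2.7,2.7,0,0,0,0]]}'
python3 nudge.py '{"segments": [[0,0,0,0,0,0]]}' | sed -n '2p;4p'
python3 -c "
from tb import *
p,c=snap('pics/w8.npz');print(ang(p,c))
p=manip.camera('top')[0]; print('top',ang(p,cam('top')))"
```

```text
clock: 15.1
eef_pos: [614.9, -51.9, 130.9]
eef_rot: [3.141, -0.002, 1.578]
wrist_force: [-0.7, 3.4, 7.0]
finger_gap: 22.8
finger_force: 10.0
clock: 15.6
eef_pos: [560.8, -107.6, 131.0]
eef_rot: [3.139, 0.0, 1.576]
wrist_force: [3.5, -1.7, 4.2]
finger_gap: 23.5
finger_force: 10.0
clock: 16.1
eef_pos: [506.0, -52.9, 130.8]
eef_rot: [3.14, 0.0, 1.576]
wrist_force: [6.9, -3.9, 0.9]
finger_gap: 23.8
finger_force: 10.0
clock: 16.6
eef_pos: [559.9, 1.6, 130.6]
eef_rot: [-3.141, 0.001, 1.578]
wrist_force: [-3.7, -7.6, 7.1]
finger_gap: 23.7
finger_force: 10.0
eef_pos: [561.0, 1.2, 130.6]
wrist_force: [0.3, -3.9, 11.1]
[(np.float64(21.8), 7.0), (np.float64(43.8), 8.0), (np.float64(206.8), 5.0)]
top [(np.float64(23.2), 7.0), (np.float64(43.0), 9.5), (np.float64(115.2), 3.0), (np.float64(205.8), 4.0), (np.float64(281.2), 27.0)]
```

Two turns are done and the table is at about −66.4°. Next come three more quadrants, then a measurement.

```bash

python3 nudge.py '{"segments": [[-0.13,0.835,0,0,0,0],[-0.515,1.585,0,0,0,0],[-1.115,2.185,0,0,0,0],[-1.865,2.57,0,0,0,0],[-2.7,2.7,0,0,0,0]]}' | tail -4
python3 nudge.py '{"segments": [[-0.835,-0.13,0,0,0,0],[-1.585,-0.515,0,0,0,0],[-2.185,-1.115,0,0,0,0],[-2.57,-1.865,0,0,0,0],[-2.7,-2.7,0,0,0,0]]}' |tail -4
python3 nudge.py '{"segments": [[0.13,-0.835,0,0,0,0],[0.515,-1.585,0,0,0,0],[1.115,-2.185,0,0,0,0],[1.865,-2.57,0,0,0,0],[2.7,-2.7,0,0,0,0]]}'
python3 nudge.py '{"segments": [[0,0,0,0,0,0]]}' | sed -n '2p;4p'
python3 -c "
from tb import *
p,c=snap('pics/w9.npz');print(ang(p,c))
p=manip.camera('top')[0]; print('top',ang(p,cam('top')))"
```

```text
eef_rot: [3.141, -0.001, 1.578]
wrist_force: [-1.0, 4.3, 6.7]
finger_gap: 23.5
finger_force: 10.0
eef_rot: [3.139, 0.0, 1.577]
wrist_force: [4.1, -2.7, 4.5]
finger_gap: 23.0
finger_force: 10.0
clock: 18.3
eef_pos: [506.0, -52.7, 130.8]
eef_rot: [3.14, 0.0, 1.576]
wrist_force: [7.6, -4.9, 0.8]
finger_gap: 23.2
finger_force: 10.0
eef_pos: [506.4, -51.4, 130.8]
wrist_force: [2.0, 0.3, 6.2]
[(np.float64(1.0), 2.5), (np.float64(183.8), 5.0), (np.float64(272.5), 6.5), (np.float64(358.2), 3.0)]
top [(np.float64(1.0), 2.5), (np.float64(43.0), 9.5), (np.float64(91.8), 3.0), (np.float64(183.0), 3.5), (np.float64(271.0), 6.5), (np.float64(359.0), 1.5)]
```

About 0.65° of table remains, which is about 8° of the wheel. After winding that, I'll release, go to the look pose and measure.

```bash

python3 nudge.py '{"segments": [[0.15,0.005,0,0,0,0],[0.375,0.025,0,0,0,0],[0.375,0.025,0,0,0,0],[0.375,0.025,0,0,0,0]]}'
python3 nudge.py '{"segments": [[0,0,0,0,0,0],[0,0,0,0,0,0],[0,0,0,0,0,0],[0,0,-1.25,0,0,0],[0,0,-3.25,0,0,0]]}' 50
python3 nudge.py '{"segments": [[0,0,-2.25,0,0,0],[0,0,-4.5,0,0,0],[2,-0.75,-5.2,0,0,0],[3.3,-1.45,-5.2,0,0,0],[3.3,-1.45,-5.2,0,0,0]]}'
python3 nudge.py '{"segments": [[0,0,0,0,0,0],[0,0,0,0,0,0]]}'
python3 -c "
from tb import *
p,c=snap('pics/w10.npz');print(ang(p,c))
cv2.imwrite('pics/w10.png',cv2.resize(p[20:270,210:410,::-1],None,fx=2.4,fy=2.4,interpolation=cv2.INTER_CUBIC))
p=manip.camera('top')[0]; print('top',ang(p,cam('top')))"
```

```text
clock: 18.9
eef_pos: [506.9, -45.5, 130.7]
eef_rot: [3.141, -0.0, 1.577]
wrist_force: [2.0, -0.4, 8.3]
finger_gap: 23.5
finger_force: 10.0
clock: 19.4
eef_pos: [505.2, -45.7, 194.0]
eef_rot: [-3.136, -0.001, 1.577]
wrist_force: [0.6, 0.0, 1.1]
finger_gap: 50.2
finger_force: 0.0
clock: 19.9
eef_pos: [476.0, 22.0, 300.0]
eef_rot: [3.141, -0.0, 1.579]
wrist_force: [-0.2, -0.1, -0.5]
finger_gap: 49.9
finger_force: 0.0
clock: 20.1
eef_pos: [477.2, 19.3, 299.0]
eef_rot: [-3.141, 0.0, 1.576]
wrist_force: [0.3, -0.7, -0.1]
finger_gap: 50.2
finger_force: 0.0
[(np.float64(0.5), 1.5), (np.float64(36.5), 14.5), (np.float64(90.2), 5.0), (np.float64(183.2), 4.0), (np.float64(272.0), 5.5), (np.float64(358.5), 2.5)]
top [(np.float64(0.8), 2.0), (np.float64(40.5), 4.5), (np.float64(91.2), 4.0), (np.float64(183.0), 4.5), (np.float64(268.0), 11.5), (np.float64(289.0), 20.5), (np.float64(307.8), 10.0), (np.float64(358.8), 2.0)]
```

View pics/w10.png

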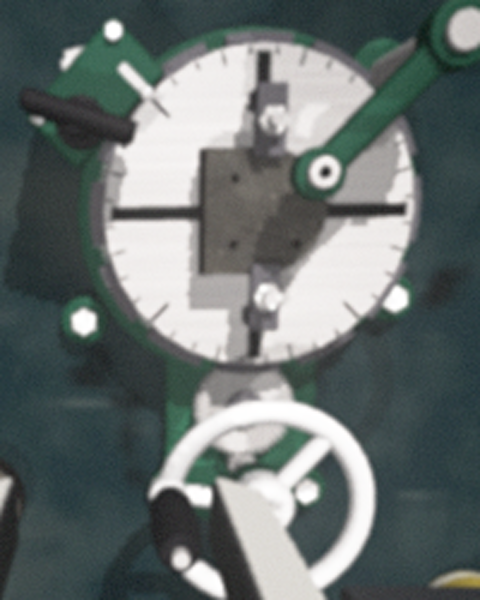

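The rim lines are back at the starting angles, within 0.2°. The engraved line end at about (165,115) meets the pointer tip. I'll go back to the knob, grip the blade at yaw 2.82 and turn it clockwise to home.

Converted, 123.5 mm is 6.175, 84 mm is 4.2, -0.64 rad is -2.56.

```bash

python3 nudge.py '{"segments": [[2.1,-0.3,0,0,0,-0.48],[4.2,-0.6,0,0,0,-1],[6.175,-0.93,0,0,0,-1.52],[6.175,-0.93,0,0,0,-2.04],[6.175,-0.93,0,0,0,-2.56]]}' 42
python3 nudge.py '{"segments": [[0,0,2,0,0,-0.48],[0,0,4,0,0,-0.96],[0,0,6,0,0,-1.44],[0,0,6.75,0,0,-1.92],[0,0,6.75,0,0,-2.42]]}'
python3 nudge.py '{"segments": [[0,0,1.5,0,0,0],[0,0,3,0,0,0],[0,0,4.25,0,0,0],[0,0,5.05,0,0,0],[0,0,5.05,0,0,0]]}'
python3 nudge.py '{"segments": [[0,0,0,0,0,0],[0,0,0,0,0,0],[0,0,0,0,0,0],[0,0,0,0,0,0],[0,0,0,0,0,0]]}' 5 15
```

```text
clock: 20.7
eef_pos: [457.8, 143.8, 299.1]
eef_rot: [-3.141, -0.0, 2.223]
wrist_force: [-0.0, 0.2, -0.1]
finger_gap: 42.0
finger_force: 0.0
clock: 21.2
eef_pos: [456.9, 142.4, 161.6]
eef_rot: [-3.139, -0.004, 2.826]
wrist_force: [-0.3, 0.0, 0.8]
finger_gap: 41.9
finger_force: 0.0
clock: 21.7
eef_pos: [456.8, 142.5, 61.4]
eef_rot: [-3.139, -0.004, 2.821]
wrist_force: [-0.3, 0.5, 0.4]
finger_gap: 42.2
finger_force: 0.0
clock: 22.2
eef_pos: [458.2, 143.4, 64.2]
eef_rot: [3.141, 0.001, 2.822]
wrist_force: [-0.6, -0.0, 6.9]
finger_gap: 18.5
finger_force: 15.0
```

```bash
M='python3 -c "from cell import manip;s=manip.read_state();print(\"Mz\",s[\"moment\"].round(3))"'
python3 nudge.py '{"segments": [[0,0,0,0,0,0.48],[0,0,0,0,0,0.96],[0,0,0,0,0,1.44],[0,0,0,0,0,1.92],[0,0,0,0,0,2.32]]}' - 20|sed -n '3,5p'; eval $M
python3 nudge.py '{"segments": [[0,0,0,0,0,0.32],[0,0,0,0,0,0.64],[0,0,0,0,0,0.96],[0,0,0,0,0,0.96]]}'|sed -n '3,5p'; eval $M
python3 nudge.py '{"segments": [[0,0,0,0,0,0.16],[0,0,0,0,0,0.32],[0,0,0,0,0,0.32]]}'|sed -n '3,5p'; eval $M
python3 nudge.py '{"segments": [[0,0,0,0,0,0.08],[0,0,0,0,0,0.16],[0,0,0,0,0,0.16]]}'; eval $M
python3 nudge.py '{"segments": [[0,0,0,0,0,0.08],[0,0,0,0,0,0.16],[0,0,0,0,0,0.16]]}'; eval $M
```

```text
eef_rot: [3.14, 0.001, 2.237]
wrist_force: [2.0, 2.2, 4.9]
finger_gap: 18.7
Mz [ 0.422 -0.275  0.012]
eef_rot: [3.139, 0.0, 2.0]
wrist_force: [1.4, 3.2, 6.4]
finger_gap: 18.1
Mz [ 0.557 -0.459 -0.029]
eef_rot: [3.139, -0.0, 1.923]
wrist_force: [2.0, 3.6, 5.1]
finger_gap: 18.7
Mz [ 0.514 -0.428  0.001]
clock: 23.7
eef_pos: [458.5, 143.6, 64.2]
eef_rot: [3.139, -0.0, 1.883]
wrist_force: [2.4, 2.8, 5.2]
finger_gap: 18.7
finger_force: 20.0
Mz [ 0.568 -0.511  0.019]
clock: 24.0
eef_pos: [458.5, 143.6, 64.2]
eef_rot: [3.139, -0.0, 1.843]
wrist_force: [3.1, 2.7, 4.8]
finger_gap: 18.3
finger_force: 20.0
Mz [ 0.564 -0.577  0.031]
```

```bash
M='python3 -c "from cell import manip;s=manip.read_state();print(\"Mz\",s[\"moment\"].round(3))"'
python3 nudge.py '{"segments": [[0,0,0,0,0,0.08],[0,0,0,0,0,0.16],[0,0,0,0,0,0.16]]}' - 25|sed -n '3,5p'; eval $M
python3 nudge.py '{"segments": [[0,0,0,0,0,0.08],[0,0,0,0,0,0.16],[0,0,0,0,0,0.16]]}'|sed -n '3,5p'; eval $M
python3 nudge.py '{"segments": [[0,0,0,0,0,0.08],[0,0,0,0,0,0.16],[0,0,0,0,0,0.16]]}'|sed -n '3,5p'; eval $M
```

```text
eef_rot: [3.139, -0.0, 1.804]
wrist_force: [3.0, 3.2, 5.8]
finger_gap: 18.3
Mz [ 0.539 -0.586  0.293]
eef_rot: [3.139, -0.0, 1.764]
wrist_force: [3.2, 3.3, 5.3]
finger_gap: 18.3
Mz [ 0.559 -0.583  0.229]
eef_rot: [3.139, -0.0, 1.724]
wrist_force: [3.6, 3.0, 5.1]
finger_gap: 18.4
Mz [ 0.534 -0.622  0.22 ]
```

The moment rose to 0.29 N m at yaw ≈1.81, then the pads slipped on the blade, so the stop is reached. I'll release, lift and verify.

```bash

python3 nudge.py '{"segments": [[0,0,0,0,0,0],[0,0,0,0,0,0],[0,0,0,0,0,0],[0,0,-1.25,0,0,0],[0,0,-3.25,0,0,0]]}' 42
python3 nudge.py '{"segments": [[0,0,-2.25,0,0,0],[0,0,-4.5,0,0,0],[0,0,-6.75,0,0,0],[-1.5,0.2,-8.55,0,0,0.2],[-3,0.4,-8.55,0,0,0.6]]}'
python3 nudge.py '{"segments": [[-1.5,0.25,0,0,0,0],[-3.1,0.5,0,0,0,0],[-3.1,0.5,0,0,0,0],[-3.1,0.5,0,0,0,0]]}'
python3 -c "
from tb import *
p,c=snap('pics/w11.npz');print(ang(p,c))
k=p[20:150,210:310,::-1]; a=np.load('pics/w1.npz')['p'][20:150,210:310,::-1]
cv2.imwrite('pics/c11.png',cv2.resize(np.hstack([a,k]),None,fx=4,fy=4,interpolation=cv2.INTER_CUBIC))
p=manip.camera('top')[0]; print('top',ang(p,cam('top')));s=manip.read_state();print(s['eef_pos'],s['eef_rot'])"
```

```text
clock: 25.4
eef_pos: [456.3, 142.8, 127.3]
eef_rot: [-3.136, 0.0, 1.722]
wrist_force: [0.2, 0.2, 0.6]
finger_gap: 41.9
finger_force: 0.0
clock: 25.9
eef_pos: [475.8, 84.8, 304.3]
eef_rot: [3.134, -0.001, 1.572]
wrist_force: [0.1, 1.1, -1.4]
finger_gap: 41.9
finger_force: 0.0
clock: 26.3
eef_pos: [484.6, 22.9, 299.2]
eef_rot: [-3.141, -0.0, 1.571]
wrist_force: [-0.3, 0.4, -0.0]
finger_gap: 41.7
finger_force: 0.0
[(np.float64(0.5), 1.5), (np.float64(37.0), 14.5), (np.float64(90.0), 4.5), (np.float64(183.2), 4.0), (np.float64(272.0), 4.5), (np.float64(358.5), 2.5)]
top [(np.float64(0.8), 2.0), (np.float64(41.2), 6.0), (np.float64(91.2), 4.0), (np.float64(272.0), 2.5), (np.float64(303.8), 32.0), (np.float64(358.8), 2.0)]
[484.56998361  23.79033154 299.32240305] [-3.14121962e+00 -1.23067657e-04  1.57253921e+00]
```

View pics/c11.png

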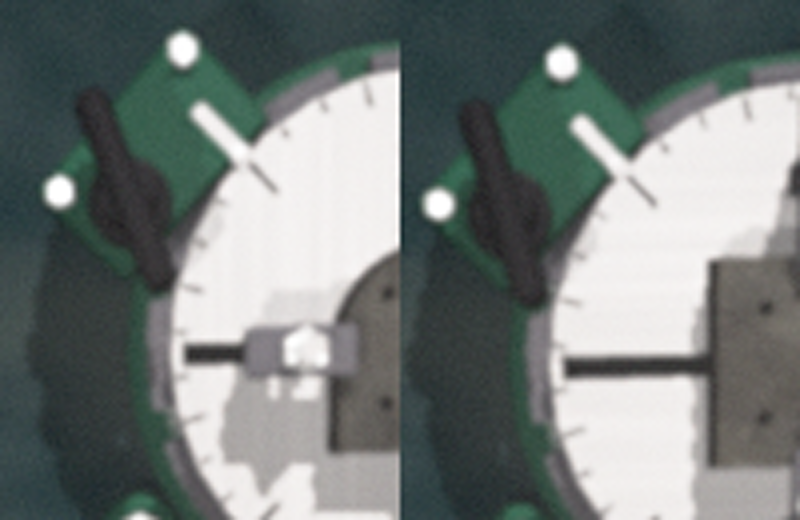

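The pointer and engraved line end coincide, at (250,165) before and (630,178) now, and the blade is about as it was at the start. I'll check its angle numerically.

```bash
cat > bl.py <<'E'
from tb import *
def bang(p,c,K0=(459,143),v=75,z=88):
    out=[]
    q=p.astype(int); sat=q.max(2)-q.min(2); g=cv2.GaussianBlur(p,(3,3),0).astype(int)
    m=(g.max(2)<v)&(g.max(2)-g.min(2)<16)
    u0=proj(c,(*K0,z)); yy,xx=np.nonzero(m); k=np.hypot(xx-u0[0],yy-u0[1])<38; xx,yy=xx[k],yy[k]
    P=np.array([onz(c,(x,y),z)[:2] for x,y in zip(xx,yy)])
    im=np.zeros(m.shape,np.uint8); im[yy,xx]=1; n,l,s,_=cv2.connectedComponentsWithStats(im); kk=1+np.argmax(s[1:,4]); P=P[l[yy,xx]==kk]
    C=P.mean(0)
    for _ in range(5):
        d=P-C; a=np.linalg.svd(d,full_matrices=False)[2][0]; t=d@a; nrm=np.abs(d@[-a[1],a[0]])
        sel=nrm<9; lo,hi=np.percentile(t[sel],[1,99]); E1=P[sel&(t<lo+14)].mean(0);E2=P[sel&(t>hi-14)].mean(0); C=(E1+E2)/2; P=P[np.abs((P-C)@[-(E2-E1)[1],(E2-E1)[0]])/np.hypot(*(E2-E1))<13]
    e=E2-E1; return len(P),C.round(1),(hi-lo).round(1),np.degrees(np.arctan2(e[1],e[0])).round(1)%180
E
python3 - <<'E'
from bl import *
for f in("w1","w3","w10","w11"):
    p,c=load(f"pics/{f}.npz"); print(f,[bang(p,c,v=v) for v in(60,75)])
E
```

```text
w1 [(625, array([459.3, 143.2]), np.float64(57.5), np.float64(111.3)), (817, array([449.5, 135.9]), np.float64(68.5), np.float64(82.7))]
w3 [(555, array([457.3, 141. ]), np.float64(54.7), np.float64(157.8)), (707, array([458.2, 142.5]), np.float64(55.9), np.float64(161.6))]
w10 [(542, array([456.6, 141.2]), np.float64(54.8), np.float64(157.3)), (684, array([458.1, 142.7]), np.float64(56.0), np.float64(161.8))]
w11 [(671, array([447.8, 137.6]), np.float64(67.8), np.float64(77.4)), (845, array([450.2, 136.2]), np.float64(69.4), np.float64(81.7))]
```

```bash
python3 - <<'E'
from tb import *
for f in("w1","w3","w10","w11"):
    W=np.load(f"pics/{f}.npz"); d=W["d"]; K,R,o=load(f"pics/{f}.npz")[1]
    v,u=np.mgrid[:384,:512]; X=np.stack([(u-K[0,2])/K[0,0]*d,(v-K[1,2])/K[1,1]*d,d],-1)@R.T+o
    k=(d>0)&(np.hypot(X[...,0]-459,X[...,1]-143)<36)&(X[...,2]>78)&(X[...,2]<100); P=X[k]
    if len(P)<20: print(f,len(P)); continue
    c=P[:,:2].mean(0); a=np.linalg.svd(P[:,:2]-c,full_matrices=False)[2][0]
    print(f,len(P),c.round(1),"z",np.percentile(P[:,2],[50,95]).round(1),"ang",np.degrees(np.arctan2(a[1],a[0])).round(2)%180)
E
```

```text
w1 546 [459.4 143.5] z [88.6 90.5] ang 111.9
w3 573 [459.3 142.9] z [88.7 90.5] ang 163.41
w10 557 [459.3 143. ] z [88.6 90.5] ang 163.62
w11 545 [459.6 143.6] z [88.7 90.7] ang 107.36
```

The blade started at 111.9° and now stands at 107.4°. It is 0.08 rad clockwise of its start, so it is on the home stop. The table is in place, so I'm handing in.

```bash
python3 -c "
from cell import manip
print(manip.sign_off())"
```

```text
the job is handed in; nothing more can be done
None
```

The lock was swung out, the wheel wound three turns clockwise past its free play, and the table moved a quarter turn clockwise to within about 0.2°. The tongue was turned back onto its home stop, the heel, felt block and tin were left alone, and the job was handed in at about 26 s; no verdict was returned.

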